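# Close and pin the mould press

### The arm

A 6-joint arm with a two-finger parallel gripper is mounted at the origin on the work surface. World frame = base frame: x ahead of the robot, y to its left, z up, the work surface at z = 0. Lengths are in mm, angles in rad, forces in N, time in s.
With the tool pointing down it reaches from about 350 to 800 mm from the base axis. Payload 7.3 kg.
Tool frame: the origin (TCP) lies between the finger pads; the fingertips stand 19 mm ahead of it and the grasp point (between the pads) is the TCP (tips_ahead is the distance from the TCP to the fingertips, in mm); z points along the fingers, y is the line along which they close (so a half turn about z gives the same grasp; the last joint's range is limited). The gripper opens to 85 mm and grips with 20 to 120 N. Pads are 22 mm wide; open, the fingers measure 114 mm over their backs; the gripper's body (76 mm by 85 mm) begins 54 mm behind the grasp point. The pads swing forward as they close: fully open they stand 13 mm farther back than shut.
Start: joints at [0.993, 0.342, 1.524, -0, 1.275, -0.146], TCP at [219.703, 476.837, 250.322] pointing down, gripper open.
Joint ranges: [-2.53, 2.53], [-0.77, 2.02], [0.04, 2.7], [-1, 4.14], [0.28, 2.66], [-3.11, 3.11]. Speed limits (rad/s): [2.57, 2.57, 3.14, 3.14, 3.14, 3.14].

### API

Orientations are given as a unit quaternion [x, y, z, w].
In Python, from cell import * gives the robot as it stands.
- The arm moves only by the tool play_rows, never from a script. Its argument "moves" is a list that holds one entry, the list of rows, each a list of 7 numbers: the finger opening in m, from 0 to 0.0854, then the shift along the tool's x, y, z in m, then the turn, a rotation vector about the tool's x, y, z in degrees. In form: [[[gripper, tx, ty, tz, rx, ry, rz], ...]]. A call has 1 to 10 rows; each row shifts and turns the commanded pose from where the row before left it, along the tool's axes as they then stand; what a row does not reach is not made up. A row lasts 1/8 s, in which the tool goes at most 62.5 mm and 10.7 degrees, less where a joint would pass 70% of its speed; a pose out of reach is approached as far as the arm can. A call with a gripper value outside its range is refused whole. The fingers move at their own pace and stop on an object; "squeeze" is the grip in N (left out, the last holds). Time passes only in rows, so rows that do not move let the fingers close. It gives the time, the measured TCP pose, the force, the opening and the grip force at its end, in the units of the state.
- observe(): the state, without advancing time (a new reading comes with each control period).
- snapshot(name): name is "scene" or "side" or "wrist"; returns a dict with "image" (480x640x3 uint8, red, green, blue), "range_z" (480x640 float32, mm along the optical axis (not along the pixel's ray), 0 where there is no reading), "fx", "fy", "cx", "cy" (pixels), "extrinsics" (4x4, takes a point from world to camera coordinates). Camera axes: x right, y up, looking along -z (the intrinsics and any distortion apply to the point x, -y, -z); pixel columns grow to the right and rows downward; lengths in mm; the calibration is good to about 2 mm. A picture is of the moment at which its call begins.
- sign_off(): hands the job in; it is judged then, once.
The state is a dict: "clock": time; "joint_positions": joint angles; "qd": joint speeds; "tau": joint torques, N m; "eef_pos": TCP position; "tool_rot": TCP orientation; "contact_force": force on the tool from outside, world axes, zero at the start; "moment": the same for the moment, N m; "gripper_width": finger opening in mm; "grasp_force": force on a finger pad.
Only numpy, scipy, OpenCV 4.12 (cv2) and the standard library are available. Lean on these libraries where they do the work, as an engineer would, in place of code of your own. Each camera call takes 0.05 s, during which the arm holds its last target. There are 200 camera calls.

### The job

Swing the red arm of the mould press all the way down onto the mould, then lock it by pushing the yellow-knobbed pin along its channel, through both lugs and the eye of the arm, until the knob sits home against the end of the channel. Leave the pin and arm like that and don't disturb the spreader, bowl, cup or little boards.

Things in the scene. Friction and masses are not known exactly. Their poses are not given: they have to be found in the camera images.
- press: Red bench press for moulds, fixed, level; base 290 x 130 x 20 mm. Origin: centre of the base's underside, on the bench. x: from the lug end (robot side) to the hinge end; y: along the pin channel, away from the lugs; z up. Yaw varies. In the middle a steel mould with wooden board, top at z 82 mm.
- press_hole (a point): Centre of the hole's mouth, on the lug face that looks at the channel (press x -100, y 15, z 85 mm). Axes as the press. Two steel lugs, 6 mm thick, at y 9 to 15 and -15 to -9 mm, tops at z 100 mm; each has a 13 mm hole along y.
- press_hinge (a point): Point on the arm's hinge axis (press x 110, y 0, z 104 mm); the hinge axis runs along press y.
- press_arm (a joint): Angle of the arm, rad: 0 = fully down, level, on its stop, eye in line with the lug holes; grows as the front end rises (to 1.1). Stiff hinge: stays where left; about 1 to 6 N at the pad pushes it down. Red bar 24 mm wide, 16 mm thick, 245 mm long, with a square steel lug under its front.
- thumb_pad (a point): Centre of the upper face of the black rubber thumb pad (40 x 34 mm) at the arm's front end: 213 mm from the hinge axis along the arm, 18 mm above it square to the arm. Moves with the arm; 122 mm above the bench when the arm is down.
- lock_eye (a point): Centre of the 13 mm eye in the 12 mm thick steel lug under the arm's front end. With the arm down it lies between the two lugs of the press, at press x -100, y 0, z 85 mm.
- pin: Loose locking pin, about 110 g: steel rod 10 mm thick, 160 mm long, tip tapered over 4 mm; yellow round knob 28 mm across, 14 mm thick. Lies in the channel, tip just outside the lug, knob overhanging the channel's outer end. Origin: on the axis at the knob's inner face. y: from tip to knob. May roll about y. Home: origin at channel_end, tip at press y -25 mm.
- pin_tip (a point): End of the pin's tip, 160 mm from the origin.
- pin_knob (a point): Centre of the knob's flat outer face, 14 mm from the origin. Pushing here towards the lugs slides the pin home, up to 70 mm; it slides under 2 N.
- spreader: Wood-handled steel spatula lying on the cutting board right of the press (board 30 mm high). To be left alone.
- bowl: Steel bowl, 110 mm across, 50 mm high, left of the press. Origin under its centre. To be left alone.
- cup: Blue cup, 72 mm across, 85 mm high, left of the press. Origin under its centre. To be left alone.
- planks: Small pile of wooden boards, about 120 x 50 x 48 mm, on the bench between the cutting board and the press, on the robot's side. Origin under its centre. To be left alone.
- channel_end (a point): Outer end of the pin channel, on the holes' axis (press x -100, y 135, z 85 mm). Axes as the press. The open-topped steel channel runs from y 22 to 135 mm in line with the holes: 14 mm wide inside, floor at z 80 mm, walls 4 mm thick up to z 86 mm. A low foot (z 20 mm) reaches y 150 mm; beyond that the bench is free.
Not all that is in view belongs to the job. There is more than one size of the pin; the one meant has the size given above.

How it is judged:
By the outcome, as a careful person would: the job done as asked, in the order asked, and still so for the second after the job is handed in, with the robot touching nothing.
It also fails if it takes over 48 s, if anything falls off the work surface, if the arm or the gripper's body presses on something with over 40 N, if the wrist force passes 120 N, or if a joint passes its speed limit or range.

## Working session

There is one attempt and no reset: what is moved stays moved. The work goes in short steps, Python scripts to look and compute and a tool call to move; the robot and the scene stay as the last step left them, time stands still between calls to the robot, and variables do not carry over. Pictures are saved under pics/ and viewed, at most 10 in all, crops included, and the job is handed in when it is done.

Besides the shell and the picture viewer there is one more tool, called after "Emit:" by a JSON object that holds its "method" and its "body". play_rows: Moves the arm, as the interface text tells. Its arguments: {"type":"object","properties":{"moves":{"type":"array","items":{"type":"array","items":{"type":"array","items":{"type":"number"}}}},"squeeze":{"type":"number"}},"required":["moves"]}

```bash
mkdir -p pics
cat > h.py <<'E'
from cell import *
import numpy as np, cv2
def grab(n):
    s=snapshot(n); np.savez(f'pics/{n}.npz',**{k:np.array(v) for k,v in s.items()})
    cv2.imwrite(f'pics/{n}.png',s['image'][:,:,::-1]); return s
def load(n): return dict(np.load(f'pics/{n}.npz'))
def cloud(s):
    v,u=np.mgrid[:480,:640]; z=s['range_z']
    P=np.stack([(u-s['cx'])/s['fx']*z,-(v-s['cy'])/s['fy']*z,-z],-1)
    E=s['extrinsics']; return (P-E[:3,3])@E[:3,:3]
E
python3 - <<'E'
from h import *
for n in('scene','side'):
    s=grab(n); E=s['extrinsics']; print(n,s['fx'],-E[:3,:3].T@E[:3,3],[k for k in s])
o=observe(); print(o['clock'],o['tool_rot'],o['contact_force'])
E
```

```text
scene 624.6475918844314 [1451.30013409  799.95308254 1435.3393614 ] ['image', 'range_z', 'fx', 'fy', 'cx', 'cy', 'extrinsics']
side 570.6621896798769 [-266.66420116 -694.16733841  999.93829272] ['image', 'range_z', 'fx', 'fy', 'cx', 'cy', 'extrinsics']
0.1 [ 2.14239021e-01  9.76781020e-01 -6.51665027e-04 -2.37112262e-04] [ 0.06629448  0.41640586 -0.10512627]
```

View pics/scene.png

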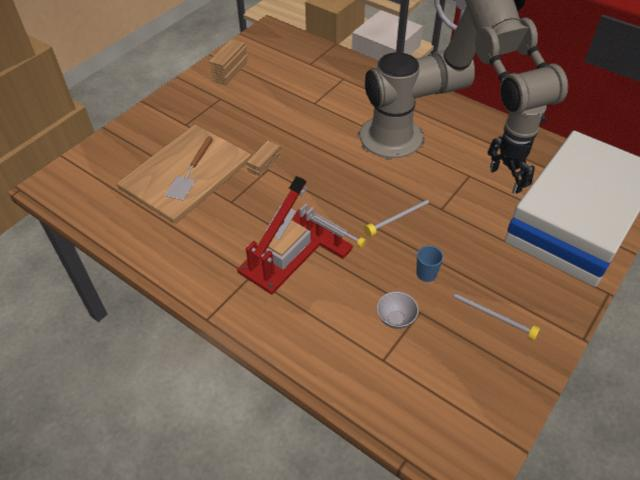

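View pics/side.png

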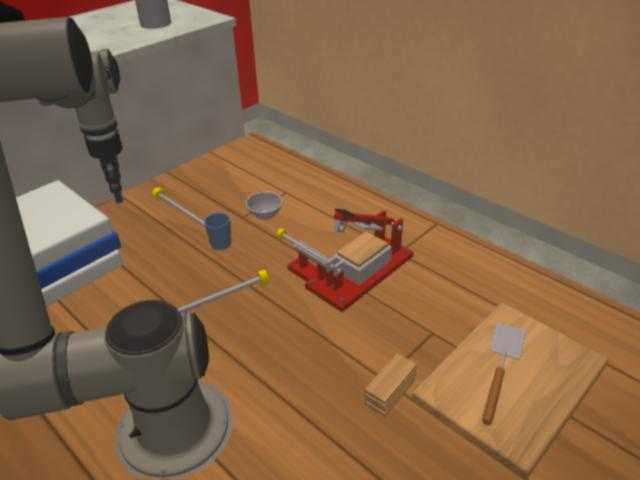

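The scene view shows the press at about (290,240), its pad raised at (298,185), and the pin in its channel with the knob at (362,242). Two decoy pins lie on the bench, with knobs at (371,230) and (534,332). In the side view the knob is at (281,233) and the pad at about (343,213).

Run:
```python
from h import *
for n in('scene','side'):
    s=load(n); P=cloud(s); hsv=cv2.cvtColor(s['image'],cv2.COLOR_RGB2HSV); H,S,V=[hsv[...,i].astype(int) for i in range(3)]
    ok=(s['range_z']>0)
    yel=(H>22)&(H<35)&(S>180)&(V>120)&ok
    k,l,st,c=cv2.connectedComponentsWithStats(yel.astype(np.uint8))
    for i in range(1,k):
        if st[i,4]>15: q=P[l==i]; print(n,'yel',st[i,4],c[i].round(1),np.median(q,0).round(1),q.min(0).round(),q.max(0).round())
    reg=(P[...,0]>350)&(P[...,0]<850)&(P[...,1]>-150)&(P[...,1]<400)&ok
    red=((H<6)|(H>174))&(S>150)&(V>50)&reg
    b=P[red&(P[...,2]>14)&(P[...,2]<26)][:,:2].astype(np.float32)
    r=cv2.minAreaRect(b); print(n,'base',len(b),r,cv2.boxPoints(r).round(1).tolist())
    blk=(V<50)&reg&(P[...,2]>60)
    q=P[blk]; print(n,'black',len(q),np.median(q,0).round(1) if len(q) else '')
    hi=red&(P[...,2]>110); q=P[hi]; print(n,'redhigh',len(q),q.min(0).round(),q.max(0).round())
    if len(q):
        m=q.mean(0); print(m, np.linalg.svd(q-m,full_matrices=False)[2][0])
    crop={'scene':(220,160,160,140),'side':(260,180,170,140)}[n]
    x,y,w,h=crop; cv2.imwrite(f'pics/{n}_c.png',cv2.resize(s['image'][y:y+h,x:x+w,::-1],None,fx=4,fy=4,interpolation=cv2.INTER_CUBIC))
    # steel (grey) near z 80-92 : pin/channel
    g=(S<60)&reg&(P[...,2]>83)&(P[...,2]<97); q=P[g]; print('steel',len(q))
    if len(q): m=np.median(q,0); print(m,np.linalg.svd(q[:,:2]-q[:,:2].mean(0),full_matrices=False)[2][0],q.min(0),q.max(0))
```

```text
scene yel 23 [370.3 230.2] [415.7 197.4  29.3] [404. 177.  18.] [424. 206.  43.]
scene yel 60 [533.4 332.7] [458.3 726.5  32.7] [434. 716.  15.] [471. 734.  41.]
scene base 1403 ((614.9808959960938, 70.81704711914062), (217.070556640625, 286.92962646484375), 89.13338470458984) [[469.8999938964844, -35.5], [756.7999877929688, -39.900001525878906], [760.0999755859375, 177.1999969482422], [473.20001220703125, 181.5]]
scene black 142 [545.2  30.8 229.8]
scene redhigh 778 [520.  -7. 110.] [740.  65. 237.]
[652.7325951   31.47114298 156.78752722] [ 0.8605915  -0.00761611 -0.50923892]
steel 315
[511.04698181 106.66249393  87.62444388] [-0.09026875  0.99591744] [433.70868586  10.99596241  83.01224812] [566.30153571 375.02975832  96.95972127]
side yel 76 [156.4 192.5] [438.4 717.4  33.5] [427. 707.   9.] [463. 734.  43.]
side yel 52 [280.  233.1] [501.8 217.2  95.9] [494. 211.  76.] [520. 226. 105.]
side yel 104 [263.2 276.6] [402.2 176.1  32.8] [392. 166.  10.] [415. 197.  44.]
side base 1777 ((606.4962158203125, 69.00251770019531), (215.58909606933594, 290.430908203125), 89.50138092041016) [[460.29998779296875, -37.5], [750.7999877929688, -40.099998474121094], [752.5999755859375, 175.5], [462.20001220703125, 178.10000610351562]]
side black 0 
side redhigh 415 [517.  -9. 110.] [730.  61. 240.]
[628.68950544  19.18827606 168.99100813] [-0.86331858  0.01695041  0.50437458]
steel 372
[505.35836138 103.23993402  89.14224463] [ 0.05685281 -0.99838257] [454.63146859  11.17799926  83.03880311] [525.50948279 395.38738504  96.94474057]
```

View pics/scene_c.png

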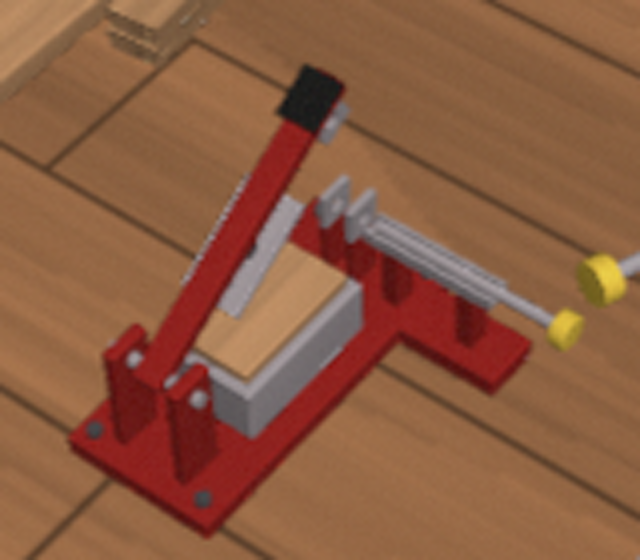

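View pics/side_c.png

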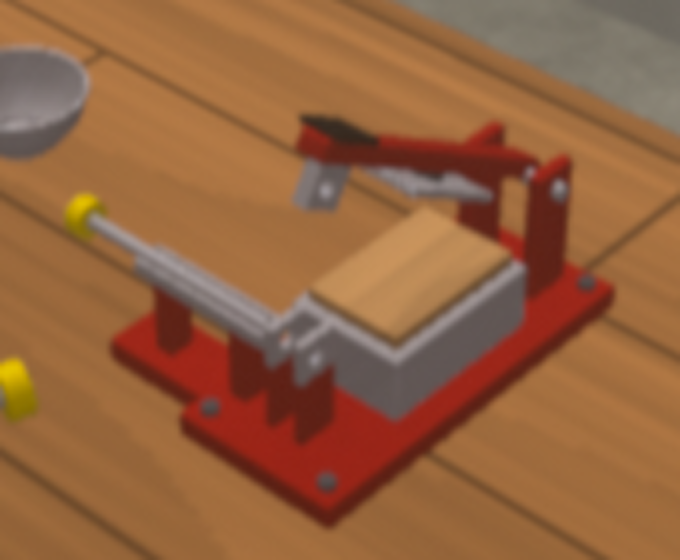

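The close-ups confirm this. The arm is up at about 0.55 rad, and the pin of the given size lies in the channel with its tip short of the near lug. The press yaw is about -0.8° with its origin near (610, 27). I'll move closer with the fingers shut and refine this with the wrist camera.

Emit:
{"method": "play_rows", "body": {"moves": [[[0,0,0,-0.02,0,0,9.3],[0,0,0,-0.02,0,0,9.3],[0,0,0,-0.02,0,0,9.3],[0,0,0,-0.02,0,0,9.3],[0,0,0,-0.02,0,0,9.3],[0,0,0,-0.02,0,0,9.3],[0,0,0,-0.02,0,0,9.3]]]}}

```text
clock: 0.98
eef_pos: [219.6, 476.7, 390.6]
tool_rot: [0.708, 0.706, -0.0, 0.0]
contact_force: [-0.0, -0.1, -0.5]
gripper_width: 0.0
grasp_force: 0.0
```

Emit:
{"method": "play_rows", "body": {"moves": [[[0,-0.035,0.025,0,0,0,0],[0,-0.035,0.025,0,0,0,0],[0,-0.035,0.025,0,0,0,0],[0,-0.035,0.025,0,0,0,0],[0,-0.035,0.025,0,0,0,0],[0,-0.035,0.025,0,0,0,0],[0,-0.035,0.025,0,0,0,0],[0,-0.035,0.025,0,0,0,0],[0,-0.035,0.025,0,0,0,0],[0,0,0,0,0,0,0]]]}}

```text
clock: 2.22
eef_pos: [446.7, 160.4, 389.5]
tool_rot: [0.708, 0.707, -0.001, -0.0]
contact_force: [0.5, -0.2, 0.4]
gripper_width: 0.4
grasp_force: 0.0
```

Run:
```python
from h import *
s=grab('wrist'); E=s['extrinsics']; print(s['fx'],-E[:3,:3].T@E[:3,3]); print(E[:3,:3].round(2))
o=observe(); print(o['clock'],o['eef_pos'],o['tool_rot'],o['contact_force'],o['joint_positions'])
p=cloud(load('scene')); q=cloud(load('side'))
for u,v in((429,262),(397,310),(268,157)): print(p[v,u])
```

```text
372.9650022207192 [446.91454671 228.25317421 512.92343514]
[[ 1.   -0.   -0.  ]
 [ 0.    0.96 -0.27]
 [ 0.    0.27  0.96]]
2.275 [445.87942728 161.62271156 389.68181659] [ 7.07029583e-01  7.07183585e-01 -5.08627816e-04 -5.35955357e-04] [-0.10959265  0.25142705  0.01451862] [1.85759260e-01 1.74459580e-01 1.37196249e+00 3.10768224e-04
 1.59661533e+00 1.85549267e-01]
[408.63318286 389.80351312  20.69824027]
[593.63324161 400.90111706  10.92399085]
[ 366.60603615 -238.84940525   47.04184089]
```

View pics/wrist.png

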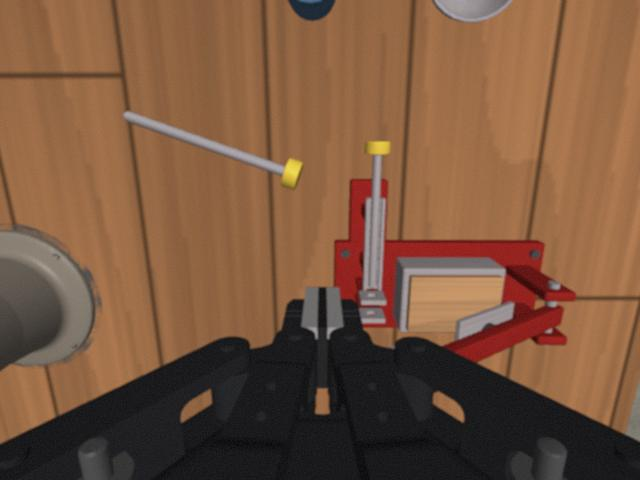

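The wrist view shows the knob at (377,147), the rod running down to the lugs at (372,300), and the base's far edge at row 241 from column 335 to 543. The cup (312,5) and bowl (473,5) are clear of the job. Next I cast rays for these.

```bash
cat >> h.py <<'E'
def ray(s,uv,z):
    uv=np.atleast_2d(np.array(uv,float)); E=s['extrinsics'];R=E[:3,:3]; c=-R.T@E[:3,3]
    d=np.stack([(uv[:,0]-s['cx'])/s['fx'],-(uv[:,1]-s['cy'])/s['fy'],-np.ones(len(uv))],-1)@R
    return c+d*((z-c[2])/d[:,2])[:,None]
E
python3 - <<'E'
from h import *
s=load('wrist'); P=cloud(s); hsv=cv2.cvtColor(s['image'],cv2.COLOR_RGB2HSV); H,S,V=[hsv[...,i].astype(int) for i in range(3)]
yel=(H>22)&(H<35)&(S>150)&(V>100); k,l,st,c=cv2.connectedComponentsWithStats(yel.astype(np.uint8))
for i in range(1,k):
    if st[i,4]>15: print(st[i],c[i],np.median(P[l==i],0),ray(s,[[st[i,0],st[i,1]],[st[i,0]+st[i,2],st[i,1]],[c[i][0],st[i,1]+st[i,3]]],85).round(1).tolist())
red=((H<6)|(H>174))&(S>150)&(V>50)
# base far edge: topmost red in columns 400..535 ; foot left/right
cols=np.arange(395,538,5); top=np.array([np.where(red[200:,u])[0][0]+200 for u in cols]); w=ray(s,np.stack([cols,top],1),20)
f=np.polyfit(w[:,0],w[:,1],1); print('edge y=65 fit',f,np.abs(np.polyval(f,w[:,0])-w[:,1]).max(),'yaw',np.degrees(np.arctan(f[0])))
rows=np.arange(252,300,4); L=np.array([np.where(red[v,300:])[0][0]+300 for v in rows]); w=ray(s,np.stack([L,rows],1),20); print('left edge x',w[::4].round(1).tolist())
R=[np.where(red[v,:])[0][-1]+1 for v in (244,248,252,256)]; print('right edge',R,ray(s,[[r,v] for r,v in zip(R,(244,248,252,256))],20).round(1).tolist())
v=np.where(red[:,360])[0][0]; print('foot end',v,ray(s,[360,v],20))
# rod centre
for v in (162,170,178):
    g=np.where(S[v,355:400]<80)[0]+355; print(v,g.min(),g.max(),ray(s,[[g.mean()+.5,v]],85).round(1))
m=(P[...,2]>15)&(P[...,1]>250)&(s['range_z']>0)
print('cup',P[m&(P[...,0]<500)].min(0),P[m&(P[...,0]<500)].max(0))
E
```

```text
[366 142  24  12 273] [377.61538462 147.5018315 ] [506.43189979 220.27585095  97.02489801] [[495.1, 226.4, 85.0], [521.6, 226.4, 85.0], [508.4, 213.5, 85.0]]
[282 159  20  30 400] [291.505 173.255] [407.6026322  188.68409238  35.78903424] [[401.5, 208.1, 85.0], [423.9, 208.1, 85.0], [411.4, 174.6, 85.0]]
edge y=65 fit [-1.56008212e-03  9.64303507e+01] 1.2491270706550637 yaw -0.08938604841537327
left edge x [[464.1, 79.7, 20.0], [464.3, 56.4, 20.0], [463.1, 32.5, 20.0]]
right edge [np.int64(544), np.int64(544), np.int64(543), np.int64(543)] [[750.5, 91.1, 20.0], [751.4, 85.4, 20.0], [750.9, 79.6, 20.0], [751.8, 73.9, 20.0]]
foot end 179 [[495.98894644 179.4422764   20.        ]]
162 373 381 [[508.7 204.8  85. ]]
170 373 381 [[509.  195.9  85. ]]
178 372 380 [[508.2 187.   85. ]]
cup [195.96449185 250.80060911  15.04983561] [460.28815541 383.91774271  86.54617296]
```

The press origin is at about (607.7, 30), with yaw near 0. That puts the hinge at (718, 30, 104) and the final pad position at (505, 30, 122). I'll move above the pad.

Emit:
{"method": "play_rows", "body": {"moves": [[[0,-0.033,0.026,0,0,0,0],[0,-0.033,0.026,0,0,0,0],[0,-0.033,0.026,0,0,0,0],[0,-0.033,0.026,0,0,0,0],[0,0,0,0.038,0,0,0],[0,0,0,0.038,0,0,0],[0,0,0,0.034,0,0,0],[0,0,0,0,0,0,0]]], "squeeze": 60}}

```text
clock: 3.28
eef_pos: [548.4, 32.1, 278.1]
tool_rot: [0.706, 0.709, -0.002, -0.002]
contact_force: [-0.1, -0.5, 1.4]
gripper_width: 0.2
grasp_force: 0.0
```

Emit:
{"method": "play_rows", "body": {"moves": [[[0,0,0,0.014,0,0,0],[0,0,0,0.014,0,0,0],[0,0,-0.005,0.01,0,0,0],[0,0,-0.005,0.01,0,0,0],[0,0,-0.004,0.01,0,0,0],[0,0,-0.004,0.01,0,0,0]]]}}

```text
clock: 4.03
eef_pos: [531.6, 30.6, 211.8]
tool_rot: [0.706, 0.708, 0.0, 0.0]
contact_force: [-1.0, -0.3, 2.3]
gripper_width: -0.2
grasp_force: 0.7
```

Emit:
{"method": "play_rows", "body": {"moves": [[[0,0,-0.004,0.01,0,0,0],[0,0,-0.004,0.01,0,0,0],[0,0,-0.003,0.01,0,0,0],[0,0,-0.003,0.01,0,0,0],[0,0,-0.002,0.01,0,0,0],[0,0,-0.002,0.01,0,0,0]]]}}

```text
clock: 4.78
eef_pos: [514.0, 30.7, 151.7]
tool_rot: [0.706, 0.708, 0.0, 0.0]
contact_force: [0.8, 0.2, 1.6]
gripper_width: -0.3
grasp_force: 0.5
```

Emit:
{"method": "play_rows", "body": {"moves": [[[0,0,-0.001,0.003,0,0,0],[0,0,-0.001,0.003,0,0,0],[0,0,0,0.002,0,0,0],[0,0,0,0.002,0,0,0],[0,0,0,0,0,0,0]]]}}

```text
clock: 5.4
eef_pos: [511.9, 30.7, 142.2]
tool_rot: [0.706, 0.708, -0.0, -0.0]
contact_force: [-0.2, -0.4, -0.6]
gripper_width: -0.2
grasp_force: 0.0
```

Emit:
{"method": "play_rows", "body": {"moves": [[[0,0,0,0.001,0,0,0],[0,0,0,0.001,0,0,0],[0,0,0,0,0,0,0]]]}}

```text
clock: 5.78
eef_pos: [512.0, 30.6, 141.0]
tool_rot: [0.706, 0.708, 0.0, 0.0]
contact_force: [-3.6, 0.4, 6.8]
gripper_width: -0.0
grasp_force: 3.4
```

Emit:
{"method": "play_rows", "body": {"moves": [[[0,0,0,0.001,0,0,0],[0,0,0,0.001,0,0,0],[0,0,0,0,0,0,0]]]}}

```text
clock: 6.15
eef_pos: [512.0, 30.6, 140.9]
tool_rot: [0.706, 0.708, 0.001, 0.001]
contact_force: [-8.4, 0.7, 21.7]
gripper_width: -0.2
grasp_force: 11.1
```

The arm is on its stop: 22 N at pad height 122 mm. I'll lift off and go to a point beyond the knob.

Emit:
{"method": "play_rows", "body": {"moves": [[[0,0,0,-0.02,0,0,0],[0,0,0,-0.03,0,0,0],[0,0,0,-0.03,0,0,0],[0,0.04,0,-0.02,0,0,0],[0,0.045,-0.001,0,0,0,0],[0,0.045,-0.001,0,0,0,0],[0,0.045,-0.001,0,0,0,0],[0,0.045,0,0,0,0,0],[0,0,0,0,0,0,0]]]}}

```text
clock: 7.28
eef_pos: [507.8, 253.3, 237.9]
tool_rot: [0.705, 0.709, 0.0, -0.0]
contact_force: [-0.1, -0.7, 0.0]
gripper_width: -0.3
grasp_force: 0.0
```

Run:
```python
from h import *
s=grab('wrist'); a=s['image'][:,:,::-1]; t=grab('side')['image'][180:320,260:430,::-1]
b=cv2.resize(t,(0,0),fx=2,fy=2,interpolation=cv2.INTER_CUBIC)
c=np.zeros((480,800,3),np.uint8); c[:360,:480]=cv2.resize(a,(480,360)); c[:280,460:]=b; cv2.imwrite('pics/both.png',c)
o=observe(); print(o['eef_pos'],o['contact_force'])
P=cloud(load('side')); m=(P[...,0]>480)&(P[...,0]<530)&(abs(P[...,1]-30)<12)&(P[...,2]>105)&(P[...,2]<135); print(P[m].max(0),np.median(P[m],0),m.sum())
hsv=cv2.cvtColor(s['image'],cv2.COLOR_RGB2HSV);yel=(hsv[...,0]>22)&(hsv[...,0]<35)&(hsv[...,1]>150)&(hsv[...,2]>100); k,l,st,c=cv2.connectedComponentsWithStats(yel.astype(np.uint8))
for i in range(1,k):
    if st[i,4]>15: x,y,w,h,_=st[i]; print(st[i],ray(s,[[x,y],[x+w,y+h]],97).round(1).tolist(),ray(s,[[x,y],[x+w,y+h]],85).round(1).tolist())
```

```text
[508.11449987 250.60226406 237.98129626] [-0.79034036  0.0798137   0.36457393]
[529.55724537  41.59503472 128.62266145] [497.14703157  28.51803271 122.99870685] 154
[203 263  31  40 771] [[419.2, 232.4, 97.0], [440.5, 200.2, 97.0]] [[415.2, 228.4, 85.0], [437.5, 194.7, 85.0]]
[305 262  34  26 768] [[495.3, 233.8, 97.0], [521.0, 213.2, 97.0]] [[494.7, 229.8, 85.0], [521.7, 208.3, 85.0]]
```

View pics/both.png

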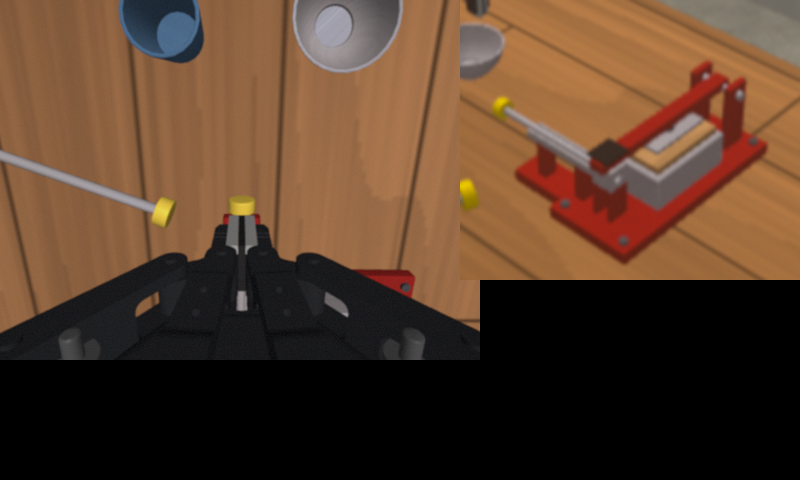

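In the combined picture the arm lies level on the mould and the pin has not moved. The wrist view shows the knob at about (322,275) in full-frame pixels, with its outer face near y 228. I'll go down beyond it.

Emit:
{"method": "play_rows", "body": {"moves": [[[0,0.01,0,0.02,0,0,0],[0,0.002,0,0.038,0,0,0],[0,0,0,0.038,0,0,0],[0,0,0,0.038,0,0,0],[0,0,0,0.018,0,0,0],[0,0,0,0,0,0,0]]]}}

```text
clock: 8.12
eef_pos: [507.8, 261.0, 85.1]
tool_rot: [0.707, 0.707, -0.001, -0.001]
contact_force: [1.1, -1.0, 0.3]
gripper_width: 0.2
grasp_force: 0.0
```

Emit:
{"method": "play_rows", "body": {"moves": [[[0,-0.01,0,0,0,0,0],[0,-0.008,0,0,0,0,0],[0,-0.005,0,0,0,0,0],[0,-0.005,0,0,0,0,0],[0,-0.005,0,0,0,0,0],[0,-0.005,0,0,0,0,0]]]}}

```text
clock: 8.88
eef_pos: [508.5, 224.5, 86.4]
tool_rot: [0.706, 0.708, 0.0, 0.0]
contact_force: [-0.0, 0.8, 0.5]
gripper_width: 0.0
grasp_force: 0.3
```

Emit:
{"method": "play_rows", "body": {"moves": [[[0,-0.005,0,0,0,0,0],[0,-0.005,0,0,0,0,0],[0,-0.004,0,0,0,0,0],[0,-0.004,0,0,0,0,0]]]}}

```text
clock: 9.38
eef_pos: [508.5, 206.4, 86.3]
tool_rot: [0.706, 0.708, 0.0, -0.0]
contact_force: [-0.4, 1.5, 1.0]
gripper_width: 0.3
grasp_force: 0.4
```

Emit:
{"method": "play_rows", "body": {"moves": [[[0,-0.003,0,0,0,0,0],[0,-0.003,0,0,0,0,0],[0,-0.003,0,0,0,0,0],[0,-0.003,0,0,0,0,0],[0,-0.002,0,0,0,0,0]]]}}

```text
clock: 10.0
eef_pos: [508.5, 192.5, 86.3]
tool_rot: [0.706, 0.708, 0.0, -0.0]
contact_force: [0.5, 1.4, 0.1]
gripper_width: 0.0
grasp_force: 0.4
```

Emit:
{"method": "play_rows", "body": {"moves": [[[0,-0.001,0,0,0,0,0],[0,-0.001,0,0,0,0,0],[0,0,0,0,0,0,0]]]}}

```text
clock: 10.38
eef_pos: [508.4, 190.5, 86.2]
tool_rot: [0.706, 0.708, -0.0, -0.0]
contact_force: [0.2, 0.2, 0.9]
gripper_width: 0.0
grasp_force: 0.0
```

Emit:
{"method": "play_rows", "body": {"moves": [[[0,-0.001,0,0,0,0,0],[0,-0.001,0,0,0,0,0],[0,0,0,0,0,0,0]]]}}

```text
clock: 10.75
eef_pos: [508.5, 188.5, 86.3]
tool_rot: [0.706, 0.708, -0.0, -0.0]
contact_force: [-0.3, 0.1, -0.0]
gripper_width: 0.0
grasp_force: 0.0
```

Emit:
{"method": "play_rows", "body": {"moves": [[[0,-0.001,0,0,0,0,0],[0,-0.001,0,0,0,0,0],[0,0,0,0,0,0,0]]]}}

```text
clock: 11.12
eef_pos: [508.5, 188.1, 86.3]
tool_rot: [0.706, 0.708, 0.001, -0.001]
contact_force: [1.1, 7.6, -0.7]
gripper_width: -0.1
grasp_force: 4.2
```

Emit:
{"method": "play_rows", "body": {"moves": [[[0,-0.001,0,0,0,0,0],[0,0,0,0,0,0,0]]]}}

```text
clock: 11.38
eef_pos: [508.5, 188.1, 86.3]
tool_rot: [0.706, 0.708, 0.002, -0.001]
contact_force: [-0.6, 12.7, -2.9]
gripper_width: 0.0
grasp_force: 6.5
```

Emit:
{"method": "play_rows", "body": {"moves": [[[0,0.01,0,0,0,0,0],[0,0.03,0,0,0,0,0],[0,0.03,0,0,0,0,0],[0,0,0,-0.04,0,0,0],[0,0,0,-0.04,0,0,0],[0,0,0,-0.04,0,0,0],[0,0,0,-0.04,0,0,0],[0,0,0,-0.04,0,0,0],[0,0,0,0,0,0,0]]]}}

```text
clock: 12.5
eef_pos: [509.5, 256.0, 289.9]
tool_rot: [0.706, 0.708, 0.003, 0.002]
contact_force: [0.1, 0.5, -0.4]
gripper_width: 0.1
grasp_force: 0.0
```

Run:
```python
from h import *
a=grab('scene')['image'][160:300,220:380,::-1]; s=grab('side'); b=s['image'][180:320,260:430,::-1]; w=grab('wrist')
f=lambda i:cv2.resize(i,(400,350),interpolation=cv2.INTER_CUBIC)
cv2.imwrite('pics/fin.png',np.hstack([f(a),f(b)]))
hsv=cv2.cvtColor(w['image'],cv2.COLOR_RGB2HSV);yel=(hsv[...,0]>22)&(hsv[...,0]<35)&(hsv[...,1]>150)&(hsv[...,2]>100); k,l,st,c=cv2.connectedComponentsWithStats(yel.astype(np.uint8))
for i in range(1,k):
    if st[i,4]>15: x,y,ww,h,_=st[i]; print(st[i],ray(w,[[x,y],[x+ww,y+h]],97).round(1).tolist())
P=cloud(s); m=(P[...,0]>480)&(P[...,0]<530)&(abs(P[...,1]-30)<12)&(P[...,2]>105)&(P[...,2]<135); print(np.median(P[m],0)); print(observe()['contact_force'])
```

```text
[217 252  26  35 597] [[416.4, 228.9, 97.0], [437.4, 196.2, 97.0]]
[497.94849376  27.69661188 122.96895879]
[-0.2630866  -0.03344931  0.50387636]
```

View pics/fin.png

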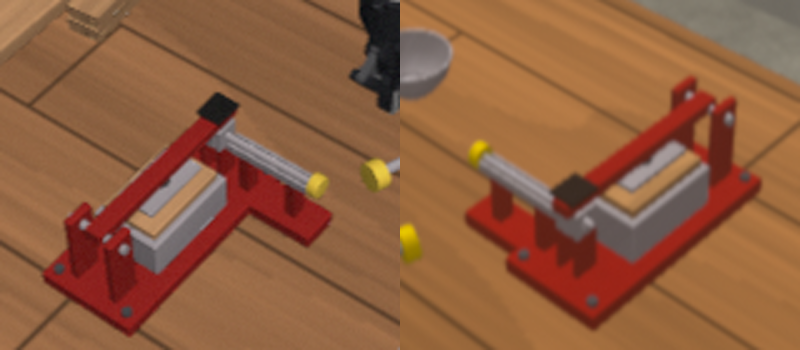

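Both views show the arm level on the mould and the knob right against the end of the channel, at about (317,186) in the left picture and (480,153) in the right. The gripper is clear, so I'm handing in.

```bash
python3 -c "
from cell import *
print(sign_off())"
```

```text
the job is handed in; nothing more can be done
None
```

The job is handed in: the press arm is fully down on the mould, and the pin is pushed in until its knob stopped against the channel end. It took about 12.5 s, and nothing else was touched.

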